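# Unclamp the finished cover under the magnifier and press it home on its instrument

## Robot

A 6-joint arm with a two-finger parallel gripper is mounted at the origin on the work surface. World frame = base frame: x ahead of the robot, y to its left, z up, the work surface at z = 0. Lengths are in m, angles in rad, forces in N, time in s.
With the tool pointing down it reaches from about 0.425 to 0.95 m from the base axis. Payload 14.7 kg.
Tool frame: the origin (TCP) lies at the very end of the fingers, on their centre line; the grasp point (between the pads) lies 19 mm behind it; z points along the fingers, y is the line along which they close (so a half turn about z gives the same grasp; the last joint's range is limited). The gripper opens to 85 mm and grips with 20 to 120 N. Pads are 22 mm wide; open, the fingers measure 114 mm over their backs; the gripper's body (76 mm by 85 mm) begins 54 mm behind the grasp point. The pads swing forward as they close: fully open they stand 13 mm farther back than shut.
Start: joints at [1.127, 0.48, 1.596, -0, 1.065, -0.047], TCP at [0.251, 0.6, 0.231] pointing down, gripper open.
Joint ranges: [-2.75, 2.75], [-0.82, 2.05], [0.23, 2.67], [-1.56, 4.7], [0.09, 2.69], [-2.92, 2.92]. Speed limits (rad/s): [1.89, 1.89, 2.39, 3.01, 3.01, 3.01].

## Interface

Orientations are given as a rotation vector (axis times angle).
In Python, from bench import bot gives the robot as it stands.
- The arm moves only by the tool play_rows, never from a script. Its argument "moves" is a list of rows, each a list of 5 numbers: the shift along the world's x, y, z in m, then the turn about the world's z in degrees, then the finger opening in m, from 0 to 0.0854. In form: [[x, y, z, twist, grip], ...]. A call has exactly 5 rows; each row shifts and turns the commanded pose from where the row before left it; what a row does not reach is not made up. A row lasts 1/10 s, in which the tool goes at most 50 mm and 8.59 degrees, less where a joint would pass 70% of its speed; a pose out of reach is approached as far as the arm can. A call is refused whole if a number of a shift passes 0.05 or a number of a turn 8.59, either way. A call with a gripper value outside its range is refused whole. The fingers move at their own pace and stop on an object; "squeeze" is the grip in N (left out, the last holds). Time passes only in rows, so rows that do not move let the fingers close, or fill a call up. It gives the time, the measured TCP pose, the force, the opening and the grip force at its end, in the units of the state.
- bot.get_state(): the state, without advancing time (a new reading comes with each control period).
- bot.capture(name): name is "scene" or "side" or "wrist"; returns (picture, depth): 400x640x3 uint8, blue, green, red; 400x640 float32, m along the optical axis (not along the pixel's ray), 0 where there is no reading.
- bot.calibration(name): a dict with "fovy" (degrees; the focal length in pixels is half the picture's height over the tangent of half this angle, whatever the lens; pixels are square), "cx", "cy" (the principal point, pixels), "k1" (the pictures are not rectified: a ray, as slopes to the right and down, at radius r is drawn at 1 + k1 r^2 times it, then the intrinsics apply), "world_from_camera" (4x4, takes a point from camera to world coordinates); the wrist camera has in their place "tool_from_camera" (4x4, takes a point from camera to tool coordinates, whose origin is the TCP and whose axes are the flange's). Camera axes: x right, y down, z forward; pixel columns grow to the right and rows downward; lengths in m; the calibration is good to about 2 mm. A picture is of the moment at which its call begins: read the wrist's pose just before it. calibration takes no time and is no camera call.
- bot.sign_off(): hands the job in; it is judged then, once.
Trained networks look in the newest picture that a camera, given by its name, has taken for a name from the list of things; names that differ only in an ending like _2 or _b are one class to them, and where a whole thing is asked for, a point or a joint stands for the part that bears it (a point fixed in the world has none). Each returns a list of dicts, best first, with "p" (0 to 1); they miss things now and then, are a little off and sometimes report something else, mostly with a low value. They report only what shows in the picture. A call takes as long as a camera call. They do not tell look-alikes from the thing itself.
- bot.find_in(camera, name): "extent" ([left, top, right, bottom] in pixels, round what is visible of it).
The state is a dict: "time": time; "qpos": joint angles; "joint_velocities": joint speeds; "joint_torque": joint torques, N m; "tcp_pos": TCP position; "tcp_rot": TCP orientation; "ft_force": force on the tool from outside, world axes, zero at the start; "wrist_torque": the same for the moment, N m; "gripper_width": finger opening in m; "grasp_force": force on a finger pad.
Only numpy, scipy, OpenCV 4.12 (cv2) and the standard library are available. Lean on these libraries where they do the work, as an engineer would, in place of code of your own. Each camera call takes 0.05 s, during which the arm holds its last target. There are 200 camera calls.

## Task

Slide the vise's front jaw fully open by its handle and take the finished cover out from under the magnifier without knocking the magnifier. Set the cover, rib up, into the open top of the instrument housing and press it down, firmly but without ramming it, until it is fully home with its plate flush with the rim. Leave the jaw open, let go, and leave the other things on the bench where they are.

Things in the scene. Friction and masses are not known exactly. Their poses are not given: they have to be found in the camera images.
- vise: Bench vise fixed to the table: grey bed 150 x 265 x 35 mm (y -88 to +178 mm), two dark steel jaws 120 mm long, tops 78.5 mm above the table. Origin: on the table, under the middle of the closed jaw gap; x runs along the jaws, roughly away from the robot; +y points from the fixed to the sliding front jaw. The cover lies between the jaws on a strip 55 mm above the table.
- fixed_lip (a point): Middle of the lower edge of the fixed jaw's lip. Each jaw has such a lip, 8 mm thick, that overhangs the plate's long edge by 5 mm, 1.5 mm above it: even with the front jaw open, the cover must first be moved about 8 to 15 mm to the vise's +y, out from under this lip, before it can be lifted.
- jaw (a joint): Opening of the vise's front jaw in m: 0 closed on the cover, 0.045 fully open at its stop; it slides along the vise's +y, with about 6 N of friction, and stays where it is left.
- jaw_handle (a point): Centre of the top of the front jaw's handle, an upright steel post 18 mm in diameter that stands 128 mm above the table and is free over its upper 69 mm; 115 mm to +y of the vise's origin when the jaw is closed. It moves with the jaw.
- cover: The finished cover: aluminium plate 110 (x) x 64 (y) x 14 mm (z) with four small screw holes, and on its top an upright rib 80 (x) x 14 (y) x 40 mm (z) along its middle (rib top 54 mm above the underside). Mass about 0.38 kg. Origin: centre of the plate's underside. In the vise its x axis is parallel to the vise's.
- magnifier: Magnifier fixed to the table: round foot 90 mm across, behind the vise, and a steel gooseneck that carries the lens over the vise. Origin: centre of the foot's underside; the neck rises from there to 280 mm, on the side away from the robot.
- lens (a point): Centre of the underside of the magnifier's horizontal round lens, 102 mm across its steel rim and 12 mm thick, 250 mm above the table, right over the cover in the vise: there is no room for a vertical gripper between; a tool tilted about 35 to 45 degrees, leaning back towards the robot (the vise's -x), has room.
- housing: White instrument housing fixed to the table, 150 (x) x 104 (y) x 70 mm (z). Origin: centre of its underside. Its open top (118 x 72 mm, centred) takes the cover's plate, long side along x, either way round.
- rim (a point): Centre of the housing's open top, at rim height. A stiff rubber gasket frame 6 to 9 mm below the rim first carries the cover 5 to 8 mm proud; pressing on the cover (about 5 to 8 N beyond its weight) makes the frame sink to its stop 14 mm below the rim, where it stays: the plate's top is then flush and the cover's underside 56 mm above the table.
- blank: Bystander: plain aluminium plate without a rib, 110 x 64 x 14 mm, lying on the table. Origin: centre of its underside.
- screwdriver: Bystander: screwdriver 180 mm long, lying on the table along its x axis.
- pot: Bystander: black open pot, 84 mm across, 100 mm high. Origin: centre of its underside.
Not all that is in view belongs to the job. Of the things that look like the cover, the middle-sized one is meant.

How it is judged:
On the way, in this order (a step that is already met when the one before it is completed fails the run):
1. the front jaw is slid open, to within 7 mm of its stop (value of joint jaw above 0.038 m), for 0.2 s.
2. the cover is out of the vise: lifted 25 mm off its strip, or drawn 120 mm away ((z of cover in the frame of vise above 0.08 m or horizontal distance between cover and vise above 0.12 m)), for 0.1 s.
3. the cover lies in the housing's top, level and pressed down flush with the rim (less than 1.8 mm proud) (z of cover in the frame of housing between 0.05 and 0.0578 m and horizontal distance between cover and housing below 0.008 m and angle between cover's own z axis and vertical below 0.04 rad), for 0.2 s.
At the end, for the whole second after the job is handed in: The cover lies at rest in the housing's open top, rib up and level (within 0.04 rad), within 8 mm of its centre, pressed home so that its plate stands less than 1.8 mm above the rim; the jaw is still at least 35 mm open (all of step 3 and angle between the x axis of cover and the x axis of housing, either way round below 0.15 rad and value of joint jaw above 0.035 m and linear speed of cover below 0.02 m/s); the robot touches nothing.
It fails at once if the magnifier was knocked (more than 8 N) (contact force between anything else and magnifier above 8 N).
It fails at once if the cover was rammed or dropped into the housing (more than 80 N between them) (contact force between cover and housing above 80 N).
It fails at once if a bystander (blank, screwdriver or pot) was moved more than 30 mm (distance of any of blank, screwdriver, pot from where it was at the start of the episode above 0.03 m).
It also fails if it takes over 72 s, if anything falls off the work surface, if the arm or the gripper's body presses on something with over 40 N, if the wrist force passes 120 N, or if a joint passes its speed limit or range.

## Working session

There is one attempt and no reset: what is moved stays moved. The work goes in short steps, Python scripts to look and compute and a tool call to move; the robot and the scene stay as the last step left them, time stands still between calls to the robot, and variables do not carry over. Pictures are saved under pics/ and viewed, at most 10 in all, crops included, and the job is handed in when it is done.

Besides the shell and the picture viewer there is one more tool, called after "Request:" as name(argument=value, ...) on one line, values as JSON. play_rows: Moves the arm, as the interface text tells. Its arguments: {"type":"object","properties":{"moves":{"type":"array"},"squeeze":{"type":"number"}},"required":["moves"]}

```bash
ls; mkdir -p pics
cat > h.py <<'E'
import numpy as np, cv2
from bench import bot
from scipy.spatial.transform import Rotation as R
def ray(cal,u,v,shape=(400,640)):
    f=shape[0]/2/np.tan(np.radians(cal["fovy"])/2)
    K=np.array([[f,0,cal["cx"]],[0,f,cal["cy"]],[0,0,1.]])
    p=cv2.undistortPoints(np.array([[[u,v]]],float),K,np.array([cal["k1"],0,0,0.]))[0,0]
    return np.array([p[0],p[1],1.])
def T(cam,s=None):
    c=bot.calibration(cam)
    if cam!="wrist": return np.array(c["world_from_camera"])
    s=s or bot.get_state()
    M=np.eye(4);M[:3,:3]=R.from_rotvec(s["tcp_rot"]).as_matrix();M[:3,3]=s["tcp_pos"]
    return M@np.array(c["tool_from_camera"])
def cloud(cam,depth,s=None):
    c=bot.calibration(cam);f=200/np.tan(np.radians(c["fovy"])/2)
    K=np.array([[f,0,c["cx"]],[0,f,c["cy"]],[0,0,1.]])
    g=np.stack(np.meshgrid(np.arange(640.),np.arange(400.)),-1).reshape(-1,1,2)
    p=cv2.undistortPoints(g,K,np.array([c["k1"],0,0,0.])).reshape(400,640,2)
    P=np.dstack([p,np.ones((400,640))])*depth[...,None]
    M=T(cam,s); W=P@M[:3,:3].T+M[:3,3]; W[depth<=0]=np.nan
    return W
E
python3 - <<'E'
from h import *
s=bot.get_state();print({k:np.round(v,3) for k,v in s.items()})
print([a for a in dir(bot) if a[0]!='_'])
for cam in("scene","side"):
    im,d=bot.capture(cam);cv2.imwrite(f"pics/{cam}0.png",im);np.save(f"{cam}0.npy",d)
    print(cam,np.round(T(cam),2).tolist())
    for n in("vise","fixed_lip","jaw_handle","cover","magnifier","lens","housing","blank","screwdriver","pot"):
        print(n,[(np.round(r["extent"]).astype(int).tolist(),round(r["p"],2)) for r in bot.find_in(cam,n)][:4])
E
```

```text
pics
{'time': np.float64(0.0), 'qpos': array([ 1.127,  0.481,  1.597,  0.   ,  1.065, -0.047]), 'joint_velocities': array([ 0.   ,  0.   , -0.001,  0.001,  0.002,  0.   ]), 'joint_torque': array([ 4.0000e-03, -9.5064e+01, -4.3019e+01,  0.0000e+00,  1.2000e-02,
       -0.0000e+00]), 'tcp_pos': array([0.251, 0.599, 0.231]), 'tcp_rot': array([-6.19e-01, -3.08e+00,  2.00e-03]), 'ft_force': array([-0.713,  0.297,  0.288]), 'wrist_torque': array([0.085, 0.021, 0.012]), 'grasp_force': np.float64(0.0), 'gripper_width': np.float64(0.085)}
['PlanningError', 'calibration', 'capture', 'find_in', 'get_state', 'sign_off']
scene [[0.61, 0.6, -0.51, 1.09], [0.79, -0.46, 0.4, -0.37], [0.01, -0.65, -0.76, 0.89], [0.0, 0.0, 0.0, 1.0]]
vise [([307, 176, 399, 252], 0.86)]
fixed_lip [([308, 175, 399, 254], 0.65)]
jaw_handle [([337, 174, 380, 220], 0.61), ([330, 145, 396, 270], 0.24)]
cover [([416, 204, 453, 260], 0.71), ([273, 187, 299, 207], 0.63), ([326, 187, 365, 221], 0.62)]
magnifier [([328, 147, 391, 271], 0.7)]
lens [([328, 143, 396, 272], 0.87)]
housing [([218, 229, 283, 298], 0.59)]
blank [([386, 150, 420, 177], 0.81), ([300, 164, 332, 188], 0.66)]
screwdriver [([302, 164, 330, 186], 0.78)]
pot [([125, 289, 174, 335], 0.74)]
side [[0.91, -0.32, 0.27, 0.19], [-0.42, -0.71, 0.57, -0.88], [0.01, -0.63, -0.78, 1.34], [0.0, 0.0, 0.0, 1.0]]
vise [([266, 162, 331, 229], 0.97)]
fixed_lip [([268, 163, 332, 224], 0.79)]
jaw_handle [([283, 167, 311, 197], 0.87)]
cover [([262, 225, 274, 247], 0.72), ([317, 139, 357, 174], 0.69)]
magnifier [([288, 144, 351, 203], 0.8)]
lens [([287, 145, 352, 204], 0.87), ([248, 203, 271, 215], 0.59), ([267, 164, 334, 229], 0.48)]
housing [([304, 240, 362, 289], 0.9)]
blank [([248, 144, 272, 164], 0.61), ([287, 143, 352, 206], 0.2)]
screwdriver [([246, 202, 269, 212], 0.71)]
pot [([354, 310, 382, 347], 0.97)]
```

Run:
```python
from h import *
a=cv2.imread("pics/scene0.png")[130:350,110:470];b=cv2.imread("pics/side0.png")[120:360,210:430]
cv2.imwrite("pics/a.png",cv2.resize(a,None,fx=2.2,fy=2.2,interpolation=2));cv2.imwrite("pics/b.png",cv2.resize(b,None,fx=2.5,fy=2.5,interpolation=2))
for cam,c in(("scene","a"),("side","b")):
    W=cloud(cam,np.load(cam+"0.npy"))
    for lo,hi,n in((.245,.27,'lens'),(.122,.135,'handle'),(.105,.113,'z109'),(.075,.081,'jaw'),(.066,.073,'housing'),(.05,.06,'z54'),(.094,.103,'pot')):
        m=(W[...,2]>lo)&(W[...,2]<hi)&(W[...,0]>.2)&(W[...,0]<1.1)
        k,l,st,ce=cv2.connectedComponentsWithStats(m.astype(np.uint8))
        for i in range(1,k):
            if st[i,4]>25:
                p=W[l==i];r=cv2.minAreaRect(p[:,:2].astype(np.float32)*1000)
                print(cam,n,ce[i].round().astype(int),st[i,4],"c",np.round(r[0]),"sz",np.round(r[1]),round(r[2]),"z",np.round(np.median(p[:,2]),3))
```

```text
scene lens [495  35] 700 c [ 457. 1043.] sz [508. 254.] 51 z 0.26
scene lens [399  47] 33 c [269. 645.] sz [16. 23.] 68 z 0.258
scene lens [374  50] 29 c [235. 552.] sz [23.  9.] 16 z 0.26
scene lens [348 160] 964 c [601. 114.] sz [101. 104.] 49 z 0.26
scene lens [386 194] 90 c [740. 109.] sz [13. 38.] 86 z 0.26
scene handle [627   4] 78 c [ 493. 2098.] sz [ 34. 119.] 89 z 0.128
scene handle [482  64] 323 c [ 434. 1043.] sz [460. 225.] 49 z 0.129
scene z109 [621   6] 74 c [ 471. 2097.] sz [ 25. 189.] 90 z 0.109
scene z109 [467  70] 146 c [364. 953.] sz [316.  94.] 17 z 0.109
scene z109 [522  66] 45 c [ 499. 1176.] sz [  5. 246.] 0 z 0.109
scene z109 [343 198] 129 c [595. 113.] sz [81. 17.] 7 z 0.11
scene jaw [585   2] 26 c [ 313. 2098.] sz [23. 86.] 89 z 0.078
scene jaw [623  15] 38 c [ 505. 2100.] sz [97. 24.] 1 z 0.078
scene jaw [468  80] 86 c [389. 945.] sz [230.  41.] 10 z 0.078
scene jaw [356 197] 335 c [595. 162.] sz [120.  44.] 3 z 0.079
scene jaw [332 214] 443 c [603.  66.] sz [121.  43.] 5 z 0.079
scene jaw [440 221] 209 c [808. 290.] sz [ 20. 116.] 37 z 0.079
scene jaw [144
[... 1825 characters left out ...]
1.  22.] 2 z 0.109
side z109 [302 188] 63 c [595. 111.] sz [79. 18.] 6 z 0.109
side jaw [296 184] 176 c [594. 159.] sz [120.  44.] 6 z 0.078
side jaw [310 201] 202 c [603.  63.] sz [121.  47.] 7 z 0.078
side housing [300 197] 124 c [588. 112.] sz [117.  74.] 20 z 0.069
side housing [332 261] 477 c [ 570. -196.] sz [152. 108.] 9 z 0.069
side z54 [198  88] 66 c [415. 944.] sz [163.  20.] 1 z 0.055
side z54 [289 178] 96 c [589. 221.] sz [61. 51.] 2 z 0.057
side z54 [343 273] 39 c [ 585. -245.] sz [98.  5.] 8 z 0.055
side pot [304 190] 35 c [595. 108.] sz [76. 13.] 4 z 0.098
side pot [370 321] 90 c [ 566. -453.] sz [62. 84.] 1 z 0.098
side pot [357 329] 31 c [ 523. -456.] sz [55. 12.] 87 z 0.098
```

View pics/a.png

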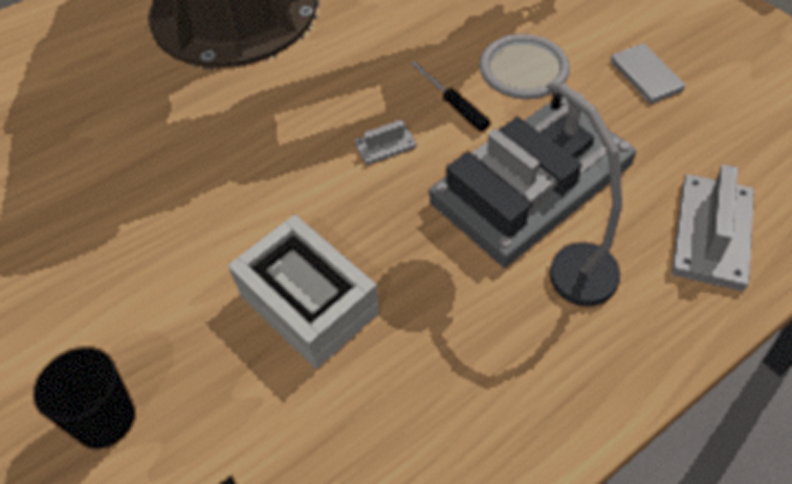

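View pics/b.png

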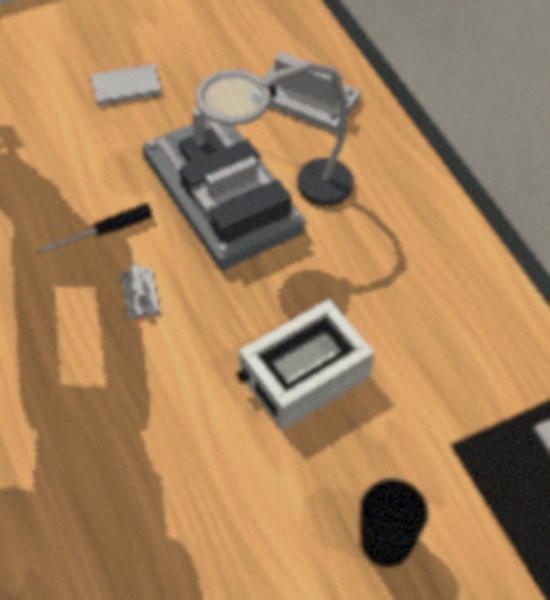

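Both pictures show the middle-sized cover in the vise at about (0.596, 0.112), under the lens at (0.600, 0.112). There is a smaller look-alike nearer the robot and a bigger one at about (0.81, 0.29). The housing is at about (0.569, −0.194), turned about 9°. Next I move towards the handle.

Request:
play_rows(moves=[[0.031,-0.024,0.003,2.9,0.085],[0.031,-0.024,0.003,2.9,0.085],[0.031,-0.024,0.003,2.9,0.085],[0.031,-0.024,0.003,2.9,0.085],[0.031,-0.024,0.003,2.9,0.085]])

```text
time: 1.6
tcp_pos: [0.4073, 0.4785, 0.2465]
tcp_rot: [0.222, 3.134, 0.0]
ft_force: [0.5, 0.7, -0.1]
gripper_width: 0.085
grasp_force: 0.0
```

Request:
play_rows(moves=[[0.031,-0.024,0.003,2.9,0.085],[0.031,-0.024,0.003,2.9,0.085],[0.031,-0.024,0.003,2.9,0.085],[0.031,-0.024,0.003,2.9,0.085],[0.031,-0.024,0.003,2.9,0.085]])

```text
time: 2.1
tcp_pos: [0.5624, 0.3583, 0.2615]
tcp_rot: [-0.175, 3.137, 0.0]
ft_force: [-0.1, 1.5, -0.8]
gripper_width: 0.0852
grasp_force: 0.0
```

Run:
```python
from h import *
s=bot.get_state();print(s["tcp_pos"].round(4),R.from_rotvec(s["tcp_rot"]).as_matrix().round(3).tolist(),s["time"])
print("cam",np.round(bot.calibration("wrist")["tool_from_camera"],3).tolist())
im,d=bot.capture("wrist");cv2.imwrite("pics/w1.png",im);np.save("w1.npy",d)
for n in("jaw_handle","cover"):print(n,bot.find_in("wrist",n)[:2])
W=cloud("wrist",d,s)
for lo,hi,n in((.245,.27,'lens'),(.120,.132,'handle'),(.105,.113,'rib'),(.075,.081,'jaw')):
    m=(W[...,2]>lo)&(W[...,2]<hi)&(W[...,0]<1)
    k,l,st,ce=cv2.connectedComponentsWithStats(m.astype(np.uint8))
    for i in range(1,k):
        if st[i,4]>60:
            p=W[l==i];r=cv2.minAreaRect(p[:,:2].astype(np.float32)*1000);print(n,st[i,4],np.round(r[0],1),np.round(r[1]),round(r[2],1),np.median(p[:,2]).round(4))
```

```text
[0.5624 0.3583 0.2615] [[-0.994, -0.111, 0.0], [-0.111, 0.994, 0.0], [-0.0, 0.0, -1.0]] 2.1
cam [[0.001, -0.962, -0.274, 0.069], [1.0, 0.001, -0.001, 0.001], [0.001, -0.274, 0.962, -0.142], [0.0, 0.0, 0.0, 1.0]]
jaw_handle [{'extent': [103.5, 127.1, 220.8, 238.9], 'p': 0.76}]
cover [{'extent': [49.1, 124.4, 115.5, 230.2], 'p': 0.85}, {'extent': [16.7, 0.0, 86.7, 34.8], 'p': 0.79}]
handle 368 [590.2 228.5] [18. 18.] 60.1 0.1274
rib 1307 [596.1 113.9] [81. 17.] 4.9 0.1086
rib 76 [587.6 231.8] [18.  9.] 34.3 0.1089
jaw 3516 [604.4  65.8] [120.  43.] 5.0 0.0783
jaw 4455 [596.3 160.9] [120.  43.] 5.5 0.0783
jaw 324 [594.1 119.3] [81. 13.] 13.9 0.078
jaw 68 [771.3 327.1] [ 8. 20.] 7.2 0.0771
jaw 102 [796.1 295.3] [ 6. 38.] 34.3 0.0773
```

View pics/w1.png

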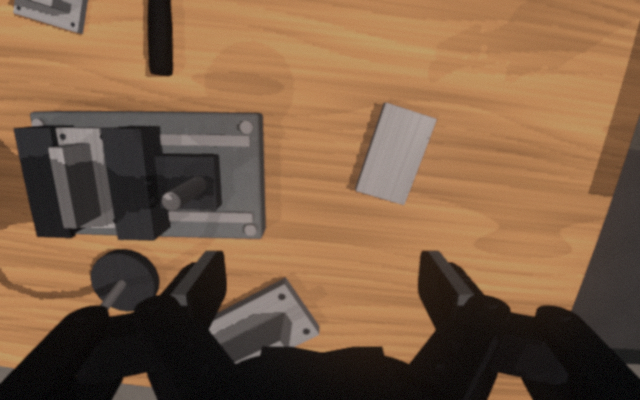

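Request:
play_rows(moves=[[0.0055,-0.026,0.004,-1.2,0.045],[0.0055,-0.026,0.004,0,0.045],[0.0055,-0.026,0.002,0,0.045],[0.0055,-0.026,0,0,0.045],[0.0055,-0.0256,0,0,0.045]])

```text
time: 2.75
tcp_pos: [0.5881, 0.2297, 0.2714]
tcp_rot: [0.14, -3.138, -0.0]
ft_force: [0.7, 0.1, 0.1]
gripper_width: 0.045
grasp_force: 0.0
```

Request:
play_rows(moves=[[0,0,-0.02,0,0.045],[0,0,-0.04,0,0.045],[0,0,-0.045,0,0.045],[0,0,-0.045,0,0.045],[0,0,-0.024,0,0.045]])

```text
time: 3.25
tcp_pos: [0.5862, 0.2301, 0.0939]
tcp_rot: [0.139, -3.135, 0.001]
ft_force: [0.9, 0.5, 0.4]
gripper_width: 0.0446
grasp_force: 0.0
```

Request:
play_rows(moves=[[0,0,0,0,0.0],[0,0,0,0,0.0],[0,0,0,0,0.0],[0,0,0,0,0.0],[0,0,0,0,0.0]], squeeze=40)

```text
time: 3.75
tcp_pos: [0.588, 0.2301, 0.0976]
tcp_rot: [0.139, -3.138, -0.0]
ft_force: [-6.0, 3.0, -16.8]
gripper_width: 0.0164
grasp_force: 40.9
```

Request:
play_rows(moves=[[-0.0009,0.01,0,0,0],[-0.001,0.011,0,0,0],[-0.001,0.011,0,0,0],[-0.001,0.011,0,0,0],[0,0.003,0,0,0]])

```text
time: 4.25
tcp_pos: [0.5841, 0.2717, 0.0976]
tcp_rot: [0.142, -3.136, 0.011]
ft_force: [4.3, -60.7, -2.3]
gripper_width: 0.0171
grasp_force: 45.8
```

Request:
play_rows(moves=[[0,0,0,0,0],[0,0,0,0,0.02],[0,0,0,0,0.045],[0,0,0,0,0.05],[0,0,0,0,0.05]])

```text
time: 4.75
tcp_pos: [0.586, 0.2766, 0.0987]
tcp_rot: [-0.139, 3.136, 0.002]
ft_force: [-0.5, 0.1, 0.6]
gripper_width: 0.0499
grasp_force: 0.0
```

Request:
play_rows(moves=[[0,0,0.03,0,0.05],[0,0,0.05,0,0.05],[0,0,0.05,0,0.05],[0,0,0.05,0,0.05],[0,0,0.05,0,0.05]])

```text
time: 5.25
tcp_pos: [0.5847, 0.2762, 0.3304]
tcp_rot: [-0.139, 3.137, 0.001]
ft_force: [0.5, 1.0, -0.8]
gripper_width: 0.0497
grasp_force: 0.0
```

Request:
play_rows(moves=[[0.03,-0.02,0.03,0,0.05],[0.05,0,0,0,0.05],[0.05,0,0,0,0.05],[0.05,0,0,0,0.05],[0.05,0,0,0,0.05]])

```text
time: 5.75
tcp_pos: [0.8133, 0.2561, 0.3586]
tcp_rot: [-0.139, 3.136, 0.001]
ft_force: [-0.0, -0.4, 0.8]
gripper_width: 0.05
grasp_force: 0.0
```

Request:
play_rows(moves=[[0.05,0,0,0,0.05],[0.05,0,0,0,0.05],[0.05,0,0,0,0.05],[0.05,0,0,0,0.05],[0.05,0,0,0,0.05]])

```text
time: 6.25
tcp_pos: [0.9506, 0.241, 0.3255]
tcp_rot: [-0.137, 3.082, 0.019]
ft_force: [1.0, 0.3, -2.2]
gripper_width: 0.0501
grasp_force: 0.0
```

Run:
```python
from h import *
s=bot.get_state();print(s["tcp_pos"].round(4),R.from_rotvec(s["tcp_rot"]).as_matrix().round(3).tolist(),s["time"],s["qpos"].round(3))
```

```text
[0.9506 0.241  0.3255] [[-0.994, -0.089, 0.056], [-0.088, 0.996, 0.015], [-0.057, 0.01, -0.998]] 6.25 [ 0.216  1.061  0.239  0.003  1.784 -1.443]
```

Pushing past the reach limit leans the tool the right way: the tip points outward and the body sits back. I'll build up the tilt with this.

Request:
play_rows(moves=[[0.05,0.01,0,0,0.05],[0.05,0.01,0,0,0.05],[0.05,0.01,0,0,0.05],[0.05,0.01,0,0,0.05],[0.05,0.01,0,0,0.05]])

```text
time: 6.75
tcp_pos: [1.0395, 0.2519, 0.2742]
tcp_rot: [-0.129, 2.904, 0.07]
ft_force: [0.0, 0.3, 0.1]
gripper_width: 0.05
grasp_force: 0.0
```

```bash
cat > st.py <<'E'
from h import *
s=bot.get_state();M=R.from_rotvec(s["tcp_rot"]).as_matrix()
print(s["tcp_pos"].round(4),"z",M[:,2].round(3),"y",M[:,1].round(3),"tilt",np.degrees(np.arccos(-M[2,2])).round(1),"az",np.degrees(np.arctan2(M[1,2],M[0,2])).round(1),"yaz",np.degrees(np.arctan2(M[1,1],M[0,1])).round(1),s["time"],s["qpos"].round(3),s["ft_force"].round(1))
E
python3 st.py
```

```text
[1.0395 0.2519 0.2742] z [ 0.23   0.058 -0.972] y [-0.093  0.995  0.037] tilt 13.7 az 14.1 yaz 95.3 6.75 [ 0.206  1.126  0.235  0.009  1.542 -1.453] [0.  0.3 0.1]
```

Request:
play_rows(moves=[[0.02,-0.045,0.01,0,0.05],[0.02,-0.045,0.01,0,0.05],[0.02,-0.045,0.01,0,0.05],[0.02,-0.045,0.01,0,0.05],[0.02,-0.045,0.01,0,0.05]])

```text
time: 7.25
tcp_pos: [1.0806, 0.0212, 0.3047]
tcp_rot: [-0.124, 2.843, 0.072]
ft_force: [0.8, -0.2, 0.3]
gripper_width: 0.0498
grasp_force: 0.0
```

```bash
python3 st.py
```

```text
[1.0806 0.0212 0.3047] z [ 0.288  0.062 -0.956] y [-0.093  0.995  0.037] tilt 17.2 az 12.1 yaz 95.3 7.25 [-0.033  1.101  0.235  0.072  1.515 -1.685] [ 0.8 -0.2  0.3]
```

Request:
play_rows(moves=[[0.05,-0.004,0,0,0.05],[0.05,-0.004,0,0,0.05],[0.05,-0.004,0,0,0.05],[0.05,-0.004,0,0,0.05],[0.05,-0.004,0,0,0.05]])

```text
time: 7.75
tcp_pos: [1.1632, 0.0048, 0.254]
tcp_rot: [-0.109, 2.671, 0.058]
ft_force: [0.6, 0.1, -0.0]
gripper_width: 0.0499
grasp_force: 0.0
```

Request:
play_rows(moves=[[0.05,-0.004,0,0,0.05],[0.05,-0.004,0,0,0.05],[0.05,-0.004,0,0,0.05],[0.05,-0.004,0,0,0.05],[0.05,-0.004,0,0,0.05]])

```text
time: 8.25
tcp_pos: [1.2335, -0.0105, 0.2153]
tcp_rot: [-0.094, 2.501, 0.041]
ft_force: [-0.4, 0.9, 0.5]
gripper_width: 0.0499
grasp_force: 0.0
```

```bash
python3 st.py
```

```text
[ 1.2335 -0.0105  0.2153] z [ 0.594  0.052 -0.802] y [-0.077  0.997  0.007] tilt 36.6 az 5.0 yaz 94.4 8.25 [-0.059  1.248  0.235  0.102  1.027 -1.729] [-0.4  0.9  0.5]
```

Request:
play_rows(moves=[[0.05,0,0,0,0.04],[0.05,0,0,0,0.04],[-0.04,0,0.03,0,0.04],[-0.04,0,0.03,0,0.04],[-0.04,0,0.03,0,0.04]])

```text
time: 8.75
tcp_pos: [1.1694, -0.0083, 0.2691]
tcp_rot: [-0.089, 2.439, 0.035]
ft_force: [2.1, -0.1, 1.1]
gripper_width: 0.0397
grasp_force: 0.0
```

```bash
python3 st.py
```

```text
[ 1.1694 -0.0083  0.2691] z [ 0.643  0.049 -0.764] y [-0.073  0.997  0.002] tilt 40.2 az 4.3 yaz 94.2 8.75 [-0.061  0.977  0.743  0.132  0.729 -1.772] [ 2.1 -0.1  1.1]
```

Request:
play_rows(moves=[[-0.04,-0.01,0.03,0,0.05],[-0.04,-0.01,0.03,0,0.05],[-0.04,-0.01,0.03,0,0.05],[-0.04,-0.01,0.03,0,0.05],[-0.048,0,0.01,0.9,0.05]])

```text
time: 9.25
tcp_pos: [0.9656, -0.049, 0.4055]
tcp_rot: [-0.108, 2.429, 0.04]
ft_force: [0.6, -0.2, 1.0]
gripper_width: 0.05
grasp_force: 0.0
```

Request:
play_rows(moves=[[-0.05,0,0,0,0.05],[-0.05,0,0,0,0.05],[-0.05,0,0,0,0.05],[-0.05,0,0,0,0.05],[-0.05,0,0,0,0.05]])

```text
time: 9.75
tcp_pos: [0.7138, -0.0477, 0.4003]
tcp_rot: [-0.108, 2.435, 0.041]
ft_force: [0.5, -0.2, 0.8]
gripper_width: 0.0502
grasp_force: 0.0
```

Request:
play_rows(moves=[[-0.05,0,0,0,0.05],[-0.05,0,0,0,0.05],[-0.05,0,0,0,0.05],[-0.05,0,0,0,0.05],[-0.04,0.02,-0.01,0,0.05]])

```text
time: 10.25
tcp_pos: [0.4744, -0.0289, 0.391]
tcp_rot: [-0.106, 2.433, 0.039]
ft_force: [0.8, 0.5, -0.1]
gripper_width: 0.0499
grasp_force: 0.0
```

```bash
python3 st.py
```

```text
[ 0.4744 -0.0289  0.391 ] z [ 0.647  0.056 -0.76 ] y [-0.087  0.996 -0.   ] tilt 40.5 az 5.0 yaz 95.0 10.25 [-0.337 -0.253  2.272  0.557  0.531 -2.395] [ 0.8  0.5 -0.1]
```

Request:
play_rows(moves=[[0.0,0.03,-0.035,0,0.04],[0.0,0.03,-0.035,0,0.04],[0.005,0.027,-0.035,0,0.04],[0.01,0.023,-0.035,0,0.04],[0.01,0.023,-0.035,0,0.04]])

```text
time: 10.75
tcp_pos: [0.4878, 0.0694, 0.2705]
tcp_rot: [-0.127, 2.46, 0.081]
ft_force: [0.2, 0.5, 0.8]
gripper_width: 0.0399
grasp_force: 0.0
```

```bash
python3 st.py
python3 - <<'E'
from h import *
s=bot.get_state()
im,d=bot.capture("wrist");cv2.imwrite("pics/w2.png",im)
W=cloud("wrist",d,s)
for lo,hi,n in((.245,.254,'lens'),(.120,.132,'handle'),(.106,.112,'rib'),(.076,.081,'jaw'),(.066,.071,'plate')):
    m=(W[...,2]>lo)&(W[...,2]<hi)&(W[...,0]<.68)&(W[...,0]>.5)
    k,l,st,ce=cv2.connectedComponentsWithStats(m.astype(np.uint8))
    for i in range(1,k):
        if st[i,4]>100:
            p=W[l==i];r=cv2.minAreaRect(p[:,:2].astype(np.float32)*1000);print(n,ce[i].round(),st[i,4],np.round(r[0],1),np.round(r[1]),round(r[2],1),np.median(p[:,2]).round(4))
E
```

```text
[0.4878 0.0694 0.2705] z [ 0.622  0.091 -0.778] y [-0.112  0.993  0.026] tilt 38.9 az 8.3 yaz 96.4 10.75 [ 0.021 -0.021  2.439  1.015  0.091 -2.639] [0.2 0.5 0.8]
lens [334. 278.] 219 [568.7  82.2] [12. 60.] 44.6 0.2525
handle [498. 172.] 227 [585.1 272.1] [17. 17.] 69.1 0.1267
rib [346. 155.] 741 [595.2 112.7] [81. 14.] 5.1 0.1087
jaw [300. 133.] 3064 [604.4  65.7] [122.  41.] 5.1 0.0782
jaw [429. 134.] 2905 [591.7 205.4] [121.  42.] 5.5 0.078
plate [63. 99.] 4084 [ 573.8 -192.3] [145. 107.] 8.7 0.0696
plate [296.  90.] 112 [545.   57.4] [ 2. 33.] 4.7 0.0686
plate [347. 122.] 2986 [595.2 112.6] [111.  64.] 5.0 0.0686
plate [443.  91.] 107 [532.2 201.8] [ 3. 37.] 9.2 0.0684
```

View pics/w2.png

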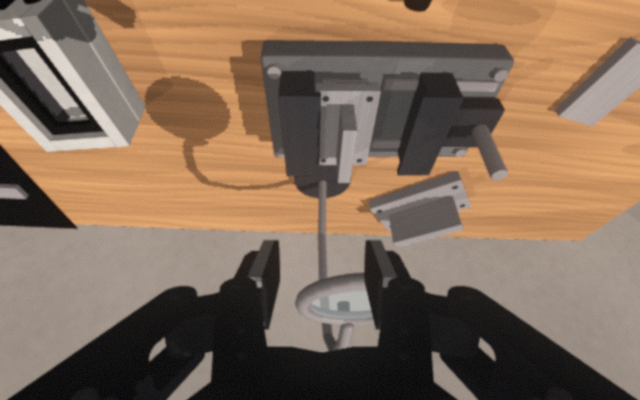

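The jaw is open: its top moved from y 0.161 to 0.205. The cover sits at about (0.600, 0.113), turned 5.1°, with its rib at pixel (346, 155). Joint 5 is at its lower limit, so I'll fit the arm kinematics and check the wrist at the grasp before going on.

```bash
cat > kin.py <<'E'
from h import *
from scipy.optimize import least_squares
D=[([1.127,.481,1.597,0,1.065,-.047],[.251,.599,.231]),([.216,1.061,.239,.003,1.784,-1.443],[.9506,.241,.3255]),
([.206,1.126,.235,.009,1.542,-1.453],[1.0395,.2519,.2742]),([-.033,1.101,.235,.072,1.515,-1.685],[1.0806,.0212,.3047]),
([-.059,1.248,.235,.102,1.027,-1.729],[1.2335,-.0105,.2153]),([-.061,.977,.743,.132,.729,-1.772],[1.1694,-.0083,.2691]),
([-.337,-.253,2.272,.557,.531,-2.395],[.4744,-.0289,.391]),([.021,-.021,2.439,1.015,.091,-2.639],[.4878,.0694,.2705])]
e=R.from_euler
def fk(q,p):
    a,h,l1,l2,d,L=p
    A=e('z',q[0])*e('y',q[1]);B=A*e('y',q[2]);C=B*e('ZYZ',[q[3],q[4],q[5]])
    return e('z',q[0]).apply([a,0,h])+A.apply([0,0,l1])+B.apply([d,0,l2])+C.apply([0,0,L]),C
fit=least_squares(lambda p:np.ravel([fk(q,p)[0]-x for q,x in D]),[.1,.4,.45,.45,0,.25]);P=fit.x
LO=np.array([-2.75,-.82,.23,-1.56,.09,-2.92]);HI=np.array([2.75,2.05,2.67,4.7,2.69,2.92])
_,C0=fk(D[0][0],P);off=C0.inv()*R.from_rotvec([-.619,-3.08,.002])
def ik(pos,Rm,q0):
    def f(q):
        x,C=fk(q,P);return np.r_[(x-pos)*10,((C*off).inv()*Rm).as_rotvec()]
    return least_squares(f,np.clip(q0,LO+1e-3,HI-1e-3),bounds=(LO,HI))
def pose(tilt,az,yaz=None):
    # tool z leaning by tilt at azimuth az, y at az+90, deg
    a=np.radians(az);t=np.radians(tilt)
    z=np.array([np.sin(t)*np.cos(a),np.sin(t)*np.sin(a),-np.cos(t)]);y=np.array([-np.sin(a),np.cos(a),0]);x=np.cross(y,z)
    return R.from_matrix(np.c_[x,y,z])
if __name__=="__main__":
    print(P.round(4),"res mm",np.abs(fit.fun).max()*1000,"off",off.as_rotvec().round(3))
    for nm,pos,az in(("grip",[.602,.1136,.087],5.1),("slid",[.6,.13,.087],5.1),("lift",[.58,.12,.14],5.1),("away",[.45,.1,.2],5.1),("mid",[.5,-.05,.25],7),("house",[.571,-.194,.09],8.8),("houseup",[.571,-.194,.2],8.8)):
        for t in(32,36,40,45):
            best=min((ik(pos,pose(t,az),q0) for q0 in([0,.2,2.2,0,.3,-1.7],[0,.2,2.2,1.5,.3,-2.8],[0,.2,2.2,3,.3,1.5],[0,.2,2.2,-1,.3,-.5])),key=lambda r:r.cost)
            print(nm,t,"cost",best.cost.round(6),best.x.round(2))
E
python3 kin.py
```

```text
[-0.0188  0.3457  0.6005  0.4511  0.0353  0.4023] res mm 31.37698408568762 off [ 0.    -0.     1.571]
grip 32 cost 0.0 [0.24 0.53 2.27 3.5  0.22 1.34]
grip 36 cost 0.0 [0.25 0.55 2.33 3.4  0.37 1.46]
grip 40 cost 0.0 [0.26 0.59 2.38 3.36 0.53 1.51]
grip 45 cost 0.0 [0.27 0.65 2.44 3.33 0.74 1.56]
slid 32 cost 0.0 [0.28 0.53 2.27 3.6  0.23 1.28]
slid 36 cost 0.0 [0.29 0.55 2.32 3.47 0.37 1.42]
slid 40 cost 0.0 [0.3  0.59 2.38 3.42 0.53 1.5 ]
slid 45 cost 0.0 [0.32 0.65 2.44 3.39 0.73 1.55]
lift 32 cost 0.0 [0.27 0.39 2.28 3.97 0.13 0.9 ]
lift 36 cost 0.0 [0.28 0.41 2.34 3.6  0.26 1.28]
lift 40 cost 0.0 [0.29 0.44 2.4  3.48 0.41 1.42]
lift 45 cost 0.0 [0.31 0.49 2.47 3.41 0.61 1.5 ]
away 32 cost 0.0 [ 0.33  0.1   2.48 -1.49  0.13  0.12]
away 36 cost 0.0 [0.35 0.12 2.54 4.01 0.2  0.93]
away 40 cost 0.0 [0.38 0.15 2.61 3.72 0.34 1.24]
away 45 cost 0.000153 [0.42 0.2  2.67 3.63 0.52 1.39]
mid 32 cost 0.0 [-0.26  0.06  2.33  0.73  0.3  -2.61]
mid 36 cost 0.000151 [-0.27  0.06  2.38  1.04  0.25 -2.92]
mid 40 cost 0.0 [-0.32  0.07  2.45  1.65  0.28  2.71]
mid 45 cost 0.0 [-0.37  0.1   2.52  2.08  0.39  2.23]
house 32 cost 0.0 [-0.56  0.54  2.22  1.71  0.36  2.36]
house 36 cost 0.0 [-0.6   0.56  2.26  1.93  0.44  2.1 ]
house 40 cost 0.0 [-0.64  0.59  2.3   2.07  0.55  1.91]
house 45 cost 0.0 [-0.69  0.64  2.35  2.17  0.69  1.75]
houseup 32 cost 0.00088 [-0.58  0.32  2.18  1.18  0.41  2.92]
houseup 36 cost 0.0 [-0.6   0.33  2.19  1.28  0.43  2.81]
houseup 40 cost 0.0 [-0.64  0.35  2.24  1.53  0.47  2.53]
houseup 45 cost 0.0 [-0.69  0.38  2.3   1.77  0.57  2.24]
```

Run:
```python
from kin import *
for q,x in D: print(np.round((fk(q,P)[0]-x)*1000,1), fk(q,P)[1].apply([0,0,1]).round(3))
s=bot.get_state();q=s["qpos"];print(q.round(4),s["tcp_pos"].round(4));print((fk(q,P)[1]*off).as_matrix().round(3),R.from_rotvec(s["tcp_rot"]).as_matrix().round(3))
```

```text
[ 22.  -24.9  -5.2] [-0.001 -0.001 -1.   ]
[ -0.8 -31.4  -1.7] [ 0.056  0.015 -0.998]
[  4.2 -30.1  -1.6] [ 0.229  0.057 -0.972]
[ -1.5 -27.9  -0.9] [ 0.288  0.062 -0.956]
[  7.  -27.7   2.4] [ 0.594  0.052 -0.803]
[  7.7 -28.2   3.3] [ 0.644  0.049 -0.764]
[ -4.7 -21.5   2.6] [ 0.646  0.057 -0.761]
[  3.1 -28.    1.1] [ 0.622  0.09  -0.778]
[ 0.0201 -0.0192  2.438   1.0366  0.0911 -2.6601] [0.4889 0.0693 0.2703]
[[-0.775 -0.112  0.623]
 [-0.07   0.993  0.091]
 [-0.629  0.027 -0.777]] [[-0.775 -0.111  0.622]
 [-0.07   0.993  0.091]
 [-0.628  0.027 -0.777]]
```

```bash
sed -i 's/a,h,l1,l2,d,L=p/a,h,l1,l2,d,L,b=p/; s/\[a,0,h\]/[a,b,h]/; s/\[.1,.4,.45,.45,0,.25\]/[.1,.4,.45,.45,0,.25,0]/' kin.py
cat > sim.py <<'E'
from kin import *
V=np.array([1.89,1.89,2.39,3.01,3.01,3.01])*.07
class Sim:
    def __init__(s,q=None):
        st=bot.get_state();s.q=np.clip(np.array(st["qpos"] if q is None else q),LO+1e-4,HI-1e-4)
        s.p,C=fk(s.q,P);s.R=C*off
    def row(s,dx,dy,dz,tw):
        p=s.p+[dx,dy,dz];Rm=R.from_euler('z',tw,degrees=True)*s.R
        def f(q):
            x,C=fk(q,P);return np.r_[x-p,((C*off).inv()*Rm).as_rotvec()]
        lo=np.maximum(LO,s.q-V);hi=np.minimum(HI,s.q+V)
        s.q=least_squares(f,np.clip(s.q,lo+1e-6,hi-1e-6),bounds=(lo,hi)).x
        s.p,C=fk(s.q,P);s.R=C*off
    def go(s,rows,lab=""):
        for r in rows:s.row(*r)
        M=s.R.as_matrix()
        print(lab,s.p.round(3),"tilt",np.degrees(np.arccos(-M[2,2])).round(1),"az",np.degrees(np.arctan2(M[1,2],M[0,2])).round(1),"yaz",np.degrees(np.arctan2(M[1,1],M[0,1])).round(1),"yz",M[2,1].round(3),s.q.round(2))
    def to(s,p,n,tw=0,lab=""):
        d=(np.array(p)-s.p)/n
        s.go([[*d,tw/n]]*n,lab)
E
python3 - <<'E'
from sim import *
print(P.round(4),np.abs(fit.fun).max()*1000)
for sg1 in(1,-1):
  for sg2 in(1,-1):
    print(sg1,sg2)
    s=Sim();s.go([],"now")
    s.to([.49,-.04,.36],4,lab="back");s.to([.80,-.05,.42],8,lab="ext")
    s.to([.80,-.05,.42],24,180*sg1,"tw1")
    s.to([.55,-.05,.35],8,0,"in");s.to([.50,-.03,.35],24,180*sg2,"tw2")
    s.to([.50,.1,.21],8,lab="pre");s.to([.602,.1136,.087],8,lab="grip")
E
```

```text
[5.000e-04 3.181e-01 5.970e-01 4.447e-01 3.310e-02 3.716e-01 3.030e-02] 0.47328528352117044
1 1
now [0.489 0.069 0.271] tilt 39.0 az 8.3 yaz 96.4 yz 0.027 [ 0.02 -0.02  2.44  1.04  0.09 -2.66]
back [ 0.49  -0.04   0.359] tilt 39.0 az 8.3 yaz 96.4 yz 0.027 [-0.39 -0.16  2.28  0.7   0.52 -2.59]
ext [ 0.8  -0.05  0.42] tilt 39.0 az 8.3 yaz 96.4 yz 0.027 [-0.2   0.28  1.64  0.38  0.61 -2.12]
tw1 [0.409 0.424 0.72 ] tilt 46.7 az 178.2 yaz -108.6 yz 0.293 [ 0.51  0.75  0.23  1.03  2.69 -2.92]
in [0.532 0.34  0.652] tilt 54.4 az 168.2 yaz -117.2 yz 0.348 [ 0.29  0.88  0.23  1.09  2.69 -2.92]
tw2 [-0.613  0.258  0.596] tilt 68.4 az -66.6 yaz 17.4 yz 0.254 [ 2.46  1.03  0.23  1.35  2.69 -2.92]
pre [-0.315  0.071  0.846] tilt 72.2 az -74.1 yaz 9.0 yz 0.352 [ 2.3   0.23  1.12  1.29  2.69 -2.92]
grip [ 0.085 -0.34   0.634] tilt 72.2 az -69.5 yaz 10.4 yz 0.479 [ 2.51 -0.78  2.26  1.15  2.53 -2.92]
1 -1
now [0.489 0.069 0.271] tilt 39.0 az 8.3 yaz 96.4 yz 0.027 [ 0.02 -0.02  2.44  1.04  0.09 -2.66]
back [ 0.49  -0.04   0.359] tilt 39.0 az 8.3 yaz 96.4 yz 0.027 [-0.39 -0.16  2.28  0.7   0.52 -2.59]
[... 1496 characters left out ...]
-2.66]
back [ 0.49  -0.04   0.359] tilt 39.0 az 8.3 yaz 96.4 yz 0.027 [-0.39 -0.16  2.28  0.7   0.52 -2.59]
ext [ 0.8  -0.05  0.42] tilt 39.0 az 8.3 yaz 96.4 yz 0.027 [-0.2   0.28  1.64  0.38  0.61 -2.12]
tw1 [ 0.736 -0.157  0.41 ] tilt 37.9 az -162.2 yaz -78.3 yz 0.083 [-0.12  1.06  0.23 -0.41  2.43  1.04]
in [ 0.56  -0.051  0.354] tilt 38.0 az -162.3 yaz -78.3 yz 0.082 [-0.01  0.64  1.2  -0.21  1.93  1.37]
tw2 [ 0.475 -0.057  0.277] tilt 40.6 az 17.4 yaz 102.7 yz 0.07 [-0.6   0.01  2.41  1.2   0.58  2.92]
pre [0.5  0.1  0.21] tilt 40.6 az 17.4 yaz 102.7 yz 0.07 [-0.01  0.17  2.51  2.41  0.3   2.15]
grip [0.602 0.114 0.087] tilt 40.6 az 17.4 yaz 102.7 yz 0.07 [0.03 0.59 2.39 2.8  0.55 1.76]
```

```bash
cat > t.py <<'E'
from sim import *
import sys
for x1,y1,z1,x2,y2,z2,tw2 in((.68,.0,.42,.55,.3,.3,-180),(.68,.0,.42,.5,.35,.22,-180),(.62,-.05,.42,.5,.35,.30,-180),(.62,-.05,.42,.5,.0,.25,-180),(.62,-.05,.42,.45,.35,.25,-180)):
    print()
    s=Sim()
    s.to([.49,-.04,.36],4);s.to([x1,y1,z1],6,lab="ext")
    s.to([x1,y1,z1],22,-180,"tw1")
    s.to([x2,y2,z2],8,0,"in");s.to([x2,y2,z2],22,tw2,"tw2")
    s.to([.47,.1,.25],8,lab="pre0");M=s.R.as_matrix();s.to([.51,.1,.2],5,5.1-np.degrees(np.arctan2(M[1,2],M[0,2])),lab="pre");s.to([.602,.1136,.087],8,lab="grip")
    s.to([.6,.13,.087],3);s.to([.5,.12,.17],5,lab="lift");s.to([.45,.1,.2],5,lab="away");s.to([.48,-.15,.25],8,3.7,lab="mid");s.to([.571,-.194,.2],5,lab="hup");s.to([.571,-.194,.09],5,lab="h")
E
python3 t.py
```

```text
[ 0.49  -0.04   0.359] tilt 39.0 az 8.3 yaz 96.4 yz 0.027 [-0.39 -0.16  2.28  0.7   0.52 -2.59]
ext [ 0.68 -0.    0.42] tilt 39.0 az 8.3 yaz 96.4 yz 0.027 [-0.14  0.09  1.88  0.36  0.54 -2.06]
tw1 [ 0.656 -0.169  0.442] tilt 37.7 az -159.9 yaz -77.2 yz 0.098 [-0.14  0.8   0.7  -0.37  2.21  1.11]
in [0.55 0.3  0.3 ] tilt 37.7 az -159.9 yaz -77.2 yz 0.098 [0.42 0.8  1.02 0.05 1.98 1.81]
tw2 [0.55  0.225 0.245] tilt 40.0 az 23.5 yaz 105.3 yz 0.118 [0.29 0.19 2.31 2.12 0.09 2.68]
pre0 [0.47 0.1  0.25] tilt 40.0 az 23.5 yaz 105.3 yz 0.118 [-0.1   0.03  2.49  1.6   0.32  2.89]
pre [0.514 0.074 0.237] tilt 39.1 az 7.0 yaz 87.6 yz 0.132 [0.05 0.1  2.44 2.65 0.09 2.22]
grip [0.602 0.112 0.088] tilt 39.0 az 7.2 yaz 87.6 yz 0.133 [0.14 0.57 2.37 3.16 0.49 1.78]
 [0.6   0.13  0.087] tilt 39.0 az 7.2 yaz 87.6 yz 0.133 [0.19 0.58 2.37 3.23 0.49 1.76]
lift [0.5  0.12 0.17] tilt 39.0 az 7.2 yaz 87.6 yz 0.133 [0.22 0.29 2.53 3.31 0.36 1.7 ]
away [0.45 0.1  0.2 ] tilt 39.0 az 7.2 yaz 87.6 yz 0.133 [0.18 0.13 2.6  3.27 0.27 1.7 ]
mid [ 0.479 -0.108  0.218] tilt 39.7 az 8.1 yaz 90.3 yz 0.111 [-0.63  0.1
[... 4857 characters left out ...]
3.5 yz 0.183 [0.05 0.11 2.44 2.58 0.09 2.37]
grip [0.602 0.111 0.089] tilt 38.3 az 7.4 yaz 83.6 yz 0.185 [0.13 0.57 2.36 3.15 0.46 1.87]
 [0.6   0.13  0.087] tilt 38.3 az 7.4 yaz 83.6 yz 0.185 [0.18 0.57 2.36 3.22 0.46 1.85]
lift [0.5  0.12 0.17] tilt 38.3 az 7.4 yaz 83.6 yz 0.185 [0.22 0.28 2.52 3.31 0.33 1.78]
away [0.45 0.1  0.2 ] tilt 38.3 az 7.4 yaz 83.6 yz 0.185 [0.18 0.13 2.59 3.27 0.24 1.79]
mid [ 0.479 -0.106  0.215] tilt 39.0 az 8.1 yaz 86.3 yz 0.163 [-0.62  0.16  2.47  1.61  0.45  2.73]
hup [ 0.571 -0.194  0.2  ] tilt 39.0 az 8.1 yaz 86.3 yz 0.163 [-0.66  0.33  2.24  1.46  0.47  2.85]
h [ 0.571 -0.194  0.09 ] tilt 39.0 az 8.1 yaz 86.3 yz 0.163 [-0.66  0.58  2.31  2.03  0.53  2.2 ]
```

```bash
cat > t.py <<'E'
from sim import *
for x1,y1,z1,x2,y2,z2,n in((.68,.0,.42,.5,.0,.25,40),(.75,.0,.42,.5,.0,.25,40),(.6,-.1,.42,.5,.0,.25,40),(.68,.0,.42,.5,.2,.3,40),(.68,-.0,.42,.5,-.1,.3,40)):
    print()
    s=Sim()
    s.to([.49,-.04,.36],4);s.to([x1,y1,z1],6,lab="ext")
    s.to([x1,y1,z1],n,-180,"tw1")
    s.to([x2,y2,z2],8,0,"in")
    for k in range(4): s.to([x2,y2,z2],n//4,-45,"tw2")
    s.to([.47,.1,.25],8,lab="pre0");M=s.R.as_matrix();s.to([.51,.1,.2],5,5.1-np.degrees(np.arctan2(M[1,2],M[0,2])),lab="pre");s.to([.602,.1136,.087],8,lab="grip")
E
python3 t.py
```

```text
[ 0.49  -0.04   0.359] tilt 39.0 az 8.3 yaz 96.4 yz 0.027 [-0.39 -0.16  2.28  0.7   0.52 -2.59]
ext [ 0.68 -0.    0.42] tilt 39.0 az 8.3 yaz 96.4 yz 0.027 [-0.14  0.09  1.88  0.36  0.54 -2.06]
tw1 [ 0.68  -0.008  0.421] tilt 39.0 az -171.1 yaz -83.3 yz 0.031 [-0.    0.89  0.57 -0.14  2.35  1.4 ]
in [0.5  0.   0.25] tilt 39.0 az -171.1 yaz -83.3 yz 0.031 [ 0.01  0.65  1.45 -0.09  1.72  1.49]
tw2 [ 0.5  -0.    0.25] tilt 39.0 az 143.9 yaz -128.3 yz 0.031 [-0.24  0.61  1.52  0.24  1.64  1.95]
tw2 [ 0.5  -0.    0.25] tilt 39.0 az 98.9 yaz -173.3 yz 0.031 [-0.46  0.46  1.82  0.56  1.34  2.31]
tw2 [ 0.5  -0.    0.25] tilt 39.0 az 53.9 yaz 141.7 yz 0.031 [-0.55  0.24  2.19  0.93  0.9   2.6 ]
tw2 [ 0.5  -0.    0.25] tilt 39.0 az 8.9 yaz 96.7 yz 0.031 [-0.25  0.05  2.45  1.55  0.25  2.89]
pre0 [0.471 0.089 0.244] tilt 39.2 az 9.7 yaz 97.0 yz 0.038 [0.08 0.02 2.51 2.45 0.09 2.25]
pre [0.511 0.094 0.204] tilt 39.1 az 5.5 yaz 92.6 yz 0.041 [0.15 0.19 2.48 3.29 0.21 1.53]
grip [0.602 0.114 0.087] tilt 39.1 az 5.5 yaz 92.6 yz 0.041 [0.16 0.58 2.37 3.23 0.49 1.61]

 [ 0.49  -0.04   0.359] tilt 39.0
[... 3504 characters left out ...]
.13  0.61  1.39 -0.18  1.79  1.36]
tw2 [ 0.5 -0.1  0.3] tilt 39.0 az 143.9 yaz -128.3 yz 0.031 [-0.37  0.61  1.41  0.16  1.79  1.86]
tw2 [ 0.5 -0.1  0.3] tilt 39.0 az 98.9 yaz -173.3 yz 0.031 [-0.6   0.47  1.66  0.48  1.53  2.29]
tw2 [ 0.5 -0.1  0.3] tilt 39.0 az 53.9 yaz 141.7 yz 0.031 [-0.74  0.24  2.03  0.77  1.11  2.64]
tw2 [ 0.493 -0.106  0.272] tilt 39.9 az 8.9 yaz 97.0 yz 0.028 [-0.61  0.04  2.38  1.24  0.49  2.92]
pre0 [0.471 0.086 0.253] tilt 39.9 az 9.8 yaz 97.4 yz 0.036 [0.06 0.   2.51 2.25 0.09 2.43]
pre [0.511 0.089 0.21 ] tilt 39.7 az 5.9 yaz 93.0 yz 0.042 [0.12 0.18 2.49 3.2  0.21 1.59]
grip [0.602 0.114 0.087] tilt 39.7 az 5.9 yaz 93.0 yz 0.042 [0.16 0.58 2.38 3.22 0.51 1.62]
```

Request:
play_rows(moves=[[0,-0.0275,0.0225,0,0.04],[0,-0.0275,0.0225,0,0.04],[0,-0.0275,0.0225,0,0.04],[0,-0.0275,0.0225,0,0.04],[0.032,0.007,0.01,0,0.04]])

```text
time: 11.3
tcp_pos: [0.5189, -0.0436, 0.3741]
tcp_rot: [-0.109, 2.458, 0.068]
ft_force: [0.3, -0.3, 0.1]
gripper_width: 0.0399
grasp_force: 0.0
```

Request:
play_rows(moves=[[0.032,0.007,0.01,0,0.04],[0.032,0.007,0.01,0,0.04],[0.032,0.007,0.01,0,0.04],[0.032,0.007,0.01,0,0.04],[0.032,0.007,0.01,0,0.04]])

```text
time: 11.8
tcp_pos: [0.6811, -0.0011, 0.4223]
tcp_rot: [-0.121, 2.459, 0.075]
ft_force: [1.0, -0.3, 0.8]
gripper_width: 0.0398
grasp_force: 0.0
```

```bash
python3 st.py
```

```text
[ 0.6811 -0.0011  0.4223] z [ 0.624  0.085 -0.777] y [-0.106  0.994  0.023] tilt 39.0 az 7.7 yaz 96.1 11.8 [-0.14   0.086  1.88   0.339  0.539 -2.044] [ 1.  -0.3  0.8]
```

Matches the simulation. Next is the first half-turn, at 4.5° per row.

Request:
play_rows(moves=[[0,0,0,-4.5,0.04],[0,0,0,-4.5,0.04],[0,0,0,-4.5,0.04],[0,0,0,-4.5,0.04],[0,0,0,-4.5,0.04]])

```text
time: 12.3
tcp_pos: [0.68, -0.0016, 0.4224]
tcp_rot: [0.344, 2.437, -0.088]
ft_force: [0.6, 0.2, -0.5]
gripper_width: 0.0398
grasp_force: 0.0
```

Request:
play_rows(moves=[[0,0,0,-4.5,0.04],[0,0,0,-4.5,0.04],[0,0,0,-4.5,0.04],[0,0,0,-4.5,0.04],[0,0,0,-4.5,0.04]])

```text
time: 12.8
tcp_pos: [0.6803, -0.0014, 0.4228]
tcp_rot: [0.818, 2.336, -0.255]
ft_force: [-0.1, 0.0, 0.4]
gripper_width: 0.0401
grasp_force: 0.0
```

Request:
play_rows(moves=[[0,0,0,-4.5,0.04],[0,0,0,-4.5,0.04],[0,0,0,-4.5,0.04],[0,0,0,-4.5,0.04],[0,0,0,-4.5,0.04]])

```text
time: 13.3
tcp_pos: [0.6805, -0.0015, 0.4228]
tcp_rot: [1.274, 2.157, -0.417]
ft_force: [-0.3, 0.2, 0.3]
gripper_width: 0.0401
grasp_force: 0.0
```

Request:
play_rows(moves=[[0,0,0,-4.5,0.04],[0,0,0,-4.5,0.04],[0,0,0,-4.5,0.04],[0,0,0,-4.5,0.04],[0,0,0,-4.5,0.04]])

```text
time: 13.8
tcp_pos: [0.6806, -0.0016, 0.4227]
tcp_rot: [1.703, 1.901, -0.57]
ft_force: [-0.2, 0.0, 0.7]
gripper_width: 0.0396
grasp_force: 0.0
```

Request:
play_rows(moves=[[0,0,0,-4.5,0.04],[0,0,0,-4.5,0.04],[0,0,0,-4.5,0.04],[0,0,0,-4.5,0.04],[0,0,0,-4.5,0.04]])

```text
time: 14.3
tcp_pos: [0.6804, -0.0018, 0.4224]
tcp_rot: [2.092, 1.568, -0.712]
ft_force: [0.6, 0.1, -0.9]
gripper_width: 0.0405
grasp_force: 0.0
```

Request:
play_rows(moves=[[0,0,0,-4.5,0.04],[0,0,0,-4.5,0.04],[0,0,0,-4.5,0.04],[0,0,0,-4.5,0.04],[0,0,0,-4.5,0.04]])

```text
time: 14.8
tcp_pos: [0.6802, -0.0019, 0.4221]
tcp_rot: [2.429, 1.163, -0.836]
ft_force: [-0.5, 0.1, -0.0]
gripper_width: 0.0399
grasp_force: 0.0
```

Request:
play_rows(moves=[[0,0,0,-4.5,0.04],[0,0,0,-4.5,0.04],[0,0,0,-4.5,0.04],[0,0,0,-4.5,0.04],[0,0,0,-4.5,0.04]])

```text
time: 15.3
tcp_pos: [0.68, -0.0019, 0.4217]
tcp_rot: [2.701, 0.689, -0.939]
ft_force: [-0.4, -0.2, -0.4]
gripper_width: 0.0398
grasp_force: 0.0
```

Request:
play_rows(moves=[[0,0,0,-4.5,0.04],[0,0,0,-4.5,0.04],[0,0,0,-4.5,0.04],[0,0,0,-4.5,0.04],[0,0,0,-4.5,0.04]])

```text
time: 15.8
tcp_pos: [0.6799, -0.002, 0.4212]
tcp_rot: [2.893, 0.154, -1.014]
ft_force: [-1.0, 0.2, -0.1]
gripper_width: 0.04
grasp_force: 0.0
```

```bash
python3 st.py
```

```text
[ 0.6799 -0.002   0.4212] z [-0.618 -0.101 -0.779] y [ 0.118 -0.992  0.034] tilt 38.8 az -170.7 yaz -83.2 15.8 [ 0.006  0.89   0.568 -0.137  2.35   1.407] [-1.   0.2 -0.1]
```

Request:
play_rows(moves=[[-0.018,0,-0.017,0,0.04],[-0.018,0,-0.017,0,0.04],[-0.018,0,-0.017,0,0.04],[-0.018,0,-0.017,0,0.04],[-0.018,0,-0.017,-4.5,0.04]])

```text
time: 16.3
tcp_pos: [0.5891, -0.0012, 0.3358]
tcp_rot: [2.919, 0.05, -1.024]
ft_force: [0.0, 0.0, 0.6]
gripper_width: 0.0401
grasp_force: 0.0
```

Request:
play_rows(moves=[[-0.018,0,-0.017,-4.5,0.04],[-0.018,0,-0.017,-4.5,0.04],[-0.018,0,-0.017,-4.5,0.04],[-0.018,0,-0.017,-4.5,0.04],[-0.018,0,-0.017,-4.5,0.04]])

```text
time: 16.8
tcp_pos: [0.4992, -0.0025, 0.2502]
tcp_rot: [-2.841, 0.519, 1.005]
ft_force: [0.7, -0.5, 1.0]
gripper_width: 0.0399
grasp_force: 0.0
```

Request:
play_rows(moves=[[0,0,0,-4.5,0.04],[0,0,0,-4.5,0.04],[0,0,0,-4.5,0.04],[0,0,0,-4.5,0.04],[0,0,0,-4.5,0.04]])

```text
time: 17.3
tcp_pos: [0.4996, -0.0026, 0.2506]
tcp_rot: [-2.586, 1.023, 0.923]
ft_force: [-0.6, 0.4, 0.5]
gripper_width: 0.0397
grasp_force: 0.0
```

Request:
play_rows(moves=[[0,0,0,-4.5,0.04],[0,0,0,-4.5,0.04],[0,0,0,-4.5,0.04],[0,0,0,-4.5,0.04],[0,0,0,-4.5,0.04]])

```text
time: 17.8
tcp_pos: [0.4992, -0.0024, 0.2504]
tcp_rot: [-2.26, 1.457, 0.815]
ft_force: [0.8, 0.4, 0.4]
gripper_width: 0.0401
grasp_force: 0.0
```

Request:
play_rows(moves=[[0,0,0,-4.5,0.04],[0,0,0,-4.5,0.04],[0,0,0,-4.5,0.04],[0,0,0,-4.5,0.04],[0,0,0,-4.5,0.04]])

```text
time: 18.3
tcp_pos: [0.4989, -0.0021, 0.2503]
tcp_rot: [-1.879, 1.816, 0.686]
ft_force: [0.3, 0.1, -0.1]
gripper_width: 0.04
grasp_force: 0.0
```

Request:
play_rows(moves=[[0,0,0,-4.5,0.04],[0,0,0,-4.5,0.04],[0,0,0,-4.5,0.04],[0,0,0,-4.5,0.04],[0,0,0,-4.5,0.04]])

```text
time: 18.8
tcp_pos: [0.4988, -0.0017, 0.2503]
tcp_rot: [-1.455, 2.097, 0.541]
ft_force: [-0.2, -0.4, 0.4]
gripper_width: 0.0401
grasp_force: 0.0
```

Request:
play_rows(moves=[[0,0,0,-4.5,0.04],[0,0,0,-4.5,0.04],[0,0,0,-4.5,0.04],[0,0,0,-4.5,0.04],[0,0,0,-4.5,0.04]])

```text
time: 19.3
tcp_pos: [0.4989, -0.0014, 0.2504]
tcp_rot: [-1.0, 2.299, 0.384]
ft_force: [1.0, 0.5, 0.5]
gripper_width: 0.0399
grasp_force: 0.0
```

```bash
python3 st.py
python3 - <<'E'
from sim import *
import itertools
q0=bot.get_state()["qpos"]
for a in([.5,.0,.25],[.5,.05,.22],[.47,.1,.25],[.5,.1,.2],[.53,.03,.2]):
    s=Sim(q0);s.to(a,10,-42,str(a));M=s.R.as_matrix();s.to([.51,.105,.2],8,5.1-np.degrees(np.arctan2(M[1,2],M[0,2])),lab="pre");s.to([.602,.1136,.087],8,lab="grip")
E
```

```text
[ 0.4989 -0.0014  0.2504] z [ 0.407  0.474 -0.781] y [-0.738  0.675  0.026] tilt 38.7 az 49.4 yaz 137.5 19.3 [-0.55   0.214  2.225  0.963  0.851  2.627] [1.  0.5 0.5]
[0.5, 0.0, 0.25] [ 0.5  -0.    0.25] tilt 38.7 az 7.4 yaz 95.6 yz 0.026 [-0.22  0.05  2.45  1.56  0.22  2.92]
pre [0.512 0.091 0.212] tilt 38.4 az 6.2 yaz 93.7 yz 0.035 [0.12 0.16 2.46 3.21 0.15 1.57]
grip [0.602 0.114 0.087] tilt 38.4 az 6.2 yaz 93.7 yz 0.035 [0.15 0.57 2.36 3.21 0.46 1.61]
[0.5, 0.05, 0.22] [0.501 0.045 0.23 ] tilt 38.4 az 7.7 yaz 95.7 yz 0.028 [-0.06  0.09  2.47  2.2   0.15  2.4 ]
pre [0.51  0.105 0.2  ] tilt 38.4 az 5.1 yaz 93.0 yz 0.028 [0.19 0.2  2.47 3.45 0.21 1.4 ]
grip [0.602 0.114 0.087] tilt 38.4 az 5.1 yaz 93.0 yz 0.028 [0.17 0.57 2.36 3.25 0.46 1.58]
[0.47, 0.1, 0.25] [0.471 0.074 0.248] tilt 38.8 az 9.2 yaz 96.3 yz 0.041 [0.03 0.01 2.5  2.   0.09 2.68]
pre [0.511 0.098 0.206] tilt 38.7 az 5.6 yaz 92.4 yz 0.045 [0.16 0.18 2.47 3.34 0.19 1.5 ]
grip [0.602 0.114 0.087] tilt 38.7 az 5.6 yaz 92.4 yz 0.045 [0.16 0.57 2.37 3.23 0.47 1.62]
[0.5, 0.1, 0.2] [0.504 0.082 0.23 ] tilt 37.9 az 8.8 yaz 96.1 yz 0.037 [0.06 0.1  2.45 2.48 0.09 2.22]
pre [0.51  0.105 0.2  ] tilt 37.9 az 5.1 yaz 92.4 yz 0.037 [0.19 0.2  2.46 3.47 0.19 1.39]
grip [0.602 0.114 0.087] tilt 37.9 az 5.1 yaz 92.4 yz 0.037 [0.17 0.57 2.36 3.25 0.44 1.59]
[0.53, 0.03, 0.2] [0.531 0.025 0.209] tilt 38.4 az 7.8 yaz 95.7 yz 0.029 [-0.12  0.19  2.44  2.3   0.21  2.25]
pre [0.51  0.105 0.2  ] tilt 38.4 az 5.1 yaz 93.0 yz 0.029 [0.19 0.2  2.47 3.45 0.21 1.4 ]
grip [0.602 0.114 0.087] tilt 38.4 az 5.1 yaz 93.0 yz 0.029 [0.17 0.57 2.36 3.25 0.46 1.58]
```

Request:
play_rows(moves=[[0,0.005,-0.003,-4.2,0.04],[0,0.005,-0.003,-4.2,0.04],[0,0.005,-0.003,-4.2,0.04],[0,0.005,-0.003,-4.2,0.04],[0,0.005,-0.003,-4.2,0.04]])

```text
time: 19.8
tcp_pos: [0.4993, 0.0241, 0.2357]
tcp_rot: [-0.559, 2.415, 0.23]
ft_force: [1.3, 0.6, 0.8]
gripper_width: 0.0403
grasp_force: 0.0
```

Request:
play_rows(moves=[[0,0.005,-0.003,-4.2,0.04],[0,0.005,-0.003,-4.2,0.04],[0,0.005,-0.003,-4.2,0.04],[0,0.005,-0.003,-4.2,0.04],[0,0.005,-0.003,-4.2,0.04]])

```text
time: 20.3
tcp_pos: [0.5025, 0.0465, 0.2249]
tcp_rot: [-0.173, 2.451, 0.094]
ft_force: [0.2, 0.2, 0.4]
gripper_width: 0.0402
grasp_force: 0.0
```

Request:
play_rows(moves=[[0.002,0.011,-0.004,-0.2,0.035],[0.002,0.011,-0.004,0,0.035],[0.002,0.011,-0.004,0,0.035],[0.002,0.011,-0.004,0,0.035],[0.002,0.01,-0.004,0,0.035]])

```text
time: 20.8
tcp_pos: [0.5133, 0.1009, 0.2052]
tcp_rot: [-0.17, 2.45, 0.094]
ft_force: [0.3, -0.6, 0.2]
gripper_width: 0.0351
grasp_force: 0.0
```

```bash
python3 st.py;python3 - <<'E'
from h import *
s=bot.get_state()
im,d=bot.capture("wrist");cv2.imwrite("pics/w3.png",im)
W=cloud("wrist",d,s)
for lo,hi,n in((.106,.112,'rib'),(.076,.081,'jaw'),(.066,.071,'plate')):
    m=(W[...,2]>lo)&(W[...,2]<hi)&(W[...,0]<.68)&(W[...,0]>.5)
    k,l,st,ce=cv2.connectedComponentsWithStats(m.astype(np.uint8))
    for i in range(1,k):
        if st[i,4]>400:
            p=W[l==i];r=cv2.minAreaRect(p[:,:2].astype(np.float32)*1000);print(n,ce[i].round(),st[i,4],np.round(r[0],1),np.round(r[1]),round(r[2],1),np.median(p[:,2]).round(4))
E
```

```text
[0.5133 0.1009 0.2052] z [ 0.625  0.112 -0.773] y [-0.147  0.989  0.024] tilt 39.4 az 10.1 yaz 98.5 20.8 [0.102 0.191 2.481 2.925 0.222 1.763] [ 0.3 -0.6  0.2]
rib [317. 188.] 964 [594.8 112.8] [80. 14.] 5.1 0.1087
jaw [263. 158.] 4107 [604.3  66. ] [122.  41.] 5.0 0.0781
jaw [419. 161.] 3831 [591.5 205.4] [121.  42.] 5.2 0.0781
plate [ 23. 146.] 1626 [ 614.4 -144.5] [47. 94.] 59.2 0.0695
plate [317. 144.] 4492 [596.9  95.2] [112. 100.] 5.0 0.0687
```

Request:
play_rows(moves=[[0.0087,0.0012,-0.0118,-1.7,0.035],[0.0087,0.0013,-0.0118,-1.7,0.035],[0.0087,0.0012,-0.0118,0,0.035],[0.0087,0.0013,-0.0118,0,0.035],[0.0087,0.0012,-0.0118,0,0.035]])

```text
time: 21.35
tcp_pos: [0.5572, 0.107, 0.1458]
tcp_rot: [-0.098, 2.453, 0.07]
ft_force: [1.0, -0.1, 1.2]
gripper_width: 0.0348
grasp_force: 0.0
```

```bash
python3 st.py
```

```text
[0.5572 0.107  0.1458] z [ 0.63   0.076 -0.773] y [-0.089  0.996  0.026] tilt 39.4 az 6.9 yaz 95.1 21.35 [0.148 0.399 2.445 3.188 0.391 1.59 ] [ 1.  -0.1  1.2]
```

Request:
play_rows(moves=[[0.0087,0.0012,-0.0118,0,0.035],[0.0087,0.0013,-0.0118,0,0.035],[0.0087,0.0012,-0.0118,0,0.035],[0.0087,0.0013,-0.0118,0,0.035],[0.008,0.0012,-0.0108,0,0.035]])

```text
time: 21.85
tcp_pos: [0.6001, 0.1133, 0.0877]
tcp_rot: [-0.097, 2.453, 0.071]
ft_force: [0.8, 0.0, 0.4]
gripper_width: 0.0347
grasp_force: 0.0
```

Request:
play_rows(moves=[[0,0,0,0,0.035],[0,0,0,0,0.02],[0,0,0,0,0.0],[0,0,0,0,0.0],[0,0,0,0,0.0]], squeeze=50)

```text
time: 22.35
tcp_pos: [0.5989, 0.1125, 0.0881]
tcp_rot: [-0.097, 2.454, 0.068]
ft_force: [-4.3, -1.3, 9.5]
gripper_width: 0.0128
grasp_force: 49.9
```

```bash
python3 st.py;python3 - <<'E'
from h import *
im,d=bot.capture("wrist");im2,_=bot.capture("side")
cv2.imwrite("pics/g.png",np.hstack([im[60:360,140:500],cv2.resize(im2[130:240,240:370],(360,300),interpolation=2)]))
E
```

```text
[0.5989 0.1125 0.0881] z [ 0.63   0.074 -0.773] y [-0.088  0.996  0.024] tilt 39.4 az 6.7 yaz 95.0 22.35 [0.148 0.574 2.384 3.182 0.504 1.597] [-4.3 -1.3  9.5]
```

View pics/g.png

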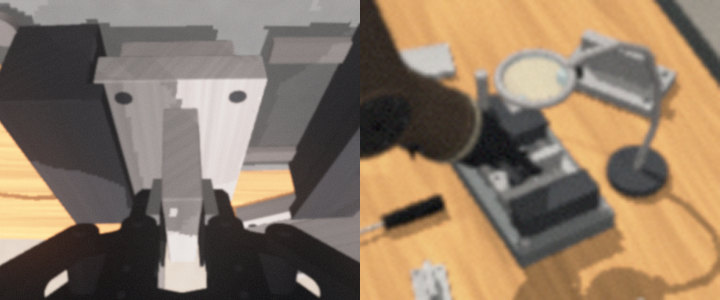

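The fingers hold the rib near its middle. Next I slide the cover along the vise's +y, out from under the lip.

Request:
play_rows(moves=[[-0.0003,0.003,0,0,0],[-0.0003,0.0035,0,0,0],[-0.0003,0.0035,0,0,0],[-0.0003,0.0035,0,0,0],[-0.0003,0.0035,0,0,0]])

```text
time: 22.95
tcp_pos: [0.598, 0.1296, 0.088]
tcp_rot: [-0.097, 2.453, 0.068]
ft_force: [0.3, -5.6, 6.4]
gripper_width: 0.0133
grasp_force: 50.4
```

Request:
play_rows(moves=[[0,0,0.001,0,0],[0,0,0.004,0,0],[0,0,0.005,0,0],[-0.002,0,0.006,0,0],[-0.003,0,0.008,0,0]], squeeze=60)

```text
time: 23.45
tcp_pos: [0.5921, 0.1293, 0.1115]
tcp_rot: [-0.097, 2.456, 0.067]
ft_force: [-0.1, 0.5, -4.1]
gripper_width: 0.0132
grasp_force: 58.4
```

Request:
play_rows(moves=[[-0.01,0,0.01,0,0],[-0.015,0,0.015,0,0],[-0.02,0,0.015,0,0],[-0.02,0,0.015,0,0],[-0.02,-0.002,0.015,0,0]])

```text
time: 23.95
tcp_pos: [0.5062, 0.1274, 0.182]
tcp_rot: [-0.098, 2.455, 0.068]
ft_force: [0.7, -0.4, -3.7]
gripper_width: 0.0133
grasp_force: 58.6
```

```bash
python3 st.py
python3 - <<'E'
from h import *
s=bot.get_state();im,d=bot.capture("wrist");im2,_=bot.capture("side")
cv2.imwrite("pics/l.png",np.hstack([im[60:360,140:500],cv2.resize(im2[130:240,240:370],(360,300),interpolation=2)]))
W=cloud("wrist",d,s)
# housing rim and cover attitude
m=(abs(W[...,2]-.0695)<.003)&(W[...,1]<-.1)&(W[...,1]>-.3)&(W[...,0]>.45)&(W[...,0]<.7)
print("rim pts",m.sum())
E
cat > r.py <<'E'
from sim import *
q0=bot.get_state()["qpos"]
for via in([.45,.0,.22],[.5,-.0,.2],[.53,-.03,.2]):
    s=Sim(q0);s.to([.49,.1,.19],5,lab="a");s.to(via,8,0,"via");s.to([.571,-.19,.2],10,3.7,"hup");s.to([.571,-.19,.09],5,lab="h")
E
python3 r.py
```

```text
[0.5062 0.1274 0.182 ] z [ 0.629  0.074 -0.774] y [-0.088  0.996  0.024] tilt 39.3 az 6.7 yaz 95.0 23.95 [0.247 0.26  2.5   3.414 0.31  1.45 ] [ 0.7 -0.4 -3.7]
rim pts 781
a [0.49 0.1  0.19] tilt 39.3 az 6.7 yaz 95.1 yz 0.024 [0.16 0.21 2.54 3.24 0.3  1.55]
via [0.45 0.   0.22] tilt 39.3 az 6.7 yaz 95.1 yz 0.024 [-0.27  0.05  2.59  2.13  0.28  2.3 ]
hup [ 0.571 -0.19   0.2  ] tilt 39.3 az 10.4 yaz 98.8 yz 0.024 [-0.67  0.34  2.24  1.44  0.5   2.6 ]
h [ 0.571 -0.19   0.09 ] tilt 39.3 az 10.4 yaz 98.8 yz 0.024 [-0.67  0.58  2.3   1.98  0.55  1.98]
a [0.49 0.1  0.19] tilt 39.3 az 6.7 yaz 95.1 yz 0.024 [0.16 0.21 2.54 3.24 0.3  1.55]
via [0.5 0.  0.2] tilt 39.3 az 6.7 yaz 95.1 yz 0.024 [-0.22  0.18  2.53  2.38  0.31  2.08]
hup [ 0.571 -0.19   0.2  ] tilt 39.3 az 10.4 yaz 98.8 yz 0.024 [-0.67  0.34  2.24  1.44  0.5   2.6 ]
h [ 0.571 -0.19   0.09 ] tilt 39.3 az 10.4 yaz 98.8 yz 0.024 [-0.67  0.58  2.3   1.98  0.55  1.98]
a [0.49 0.1  0.19] tilt 39.3 az 6.7 yaz 95.1 yz 0.024 [0.16 0.21 2.54 3.24 0.3  1.55]
via [ 0.53 -0.03  0.2 ] tilt 39.3 az 6.7 yaz 95.1 yz 0.024 [-0.29  0.22  2.46  2.18  0.31  2.22]
hup [ 0.571 -0.19   0.2  ] tilt 39.3 az 10.4 yaz 98.8 yz 0.024 [-0.67  0.34  2.24  1.44  0.5   2.6 ]
h [ 0.571 -0.19   0.09 ] tilt 39.3 az 10.4 yaz 98.8 yz 0.024 [-0.67  0.58  2.3   1.98  0.55  1.98]
```

View pics/l.png

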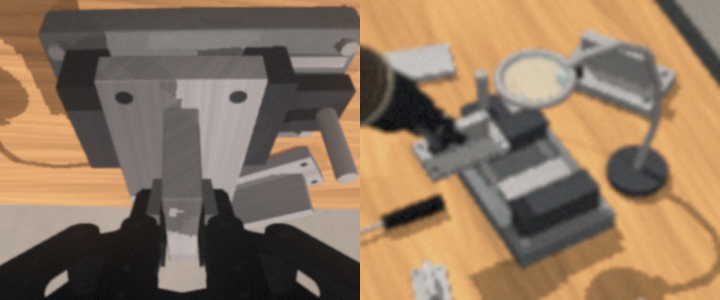

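Request:
play_rows(moves=[[-0.006,-0.025,0.01,0,0],[-0.006,-0.025,0.01,0,0],[-0.006,-0.025,0.01,0,0],[-0.006,-0.026,0.01,0,0],[-0.006,-0.026,0.008,0,0]])

```text
time: 24.55
tcp_pos: [0.4866, 0.0298, 0.221]
tcp_rot: [-0.098, 2.449, 0.074]
ft_force: [-0.1, 0.2, -4.3]
gripper_width: 0.0131
grasp_force: 60.1
```

Request:
play_rows(moves=[[0,-0.01,0,0.9,0],[0,-0.01,0,0.9,0],[0,-0.01,0,0.9,0],[0,-0.01,0,0.9,0],[0,0,0,0,0]])

```text
time: 25.05
tcp_pos: [0.487, -0.0106, 0.2206]
tcp_rot: [-0.174, 2.446, 0.101]
ft_force: [1.0, 0.2, -3.9]
gripper_width: 0.013
grasp_force: 60.0
```

```bash
python3 st.py
cat > m.py <<'E'
from h import *
s=bot.get_state();im,d=bot.capture("wrist");cv2.imwrite("pics/m.png",im)
W=cloud("wrist",d,s)
def comp(m,n,mn):
    k,l,st,ce=cv2.connectedComponentsWithStats(m.astype(np.uint8))
    for i in range(1,k):
        if st[i,4]>mn:
            p=W[l==i];r=cv2.minAreaRect(p[:,:2].astype(np.float32)*1000);print(n,ce[i].round(),st[i,4],np.round(r[0],1),np.round(r[1],1),round(r[2],1),np.median(p[:,2]).round(4))
box=(W[...,1]<-.08)&(W[...,1]>-.32)&(W[...,0]>.42)&(W[...,0]<.72)
comp((abs(W[...,2]-.0695)<.003)&box,"rim",300)
comp((W[...,2]<.0655)&(W[...,2]>.045)&box,"inner",100)
z0=s["tcp_pos"][2]-.033
comp((abs(W[...,2]-z0-.014)<.006)&(abs(W[...,1]-s["tcp_pos"][1])<.06),"plate",300)
comp((abs(W[...,2]-z0-.054)<.004)&(abs(W[...,1]-s["tcp_pos"][1])<.06),"rib",80)
m=(abs(W[...,2]-z0-.014)<.006)&(abs(W[...,1]-s["tcp_pos"][1])<.045)&(abs(W[...,0]-s["tcp_pos"][0])<.08)
p=W[m];c=np.linalg.lstsq(np.c_[p[:,:2]-s["tcp_pos"][:2],np.ones(len(p))],p[:,2],rcond=None)[0];print("plate slope x,y,z",c.round(4))
E
python3 m.py
```

```text
[ 0.487  -0.0106  0.2206] z [ 0.627  0.117 -0.77 ] y [-0.151  0.988  0.028] tilt 39.7 az 10.6 yaz 98.7 25.05 [-0.328  0.115  2.515  1.904  0.338  2.424] [ 1.   0.2 -3.9]
rim [ 88. 106.] 7730 [ 569.5 -192.5] [151.5 105.2] 9.2 0.0695
inner [105.  69.] 3734 [ 541.6 -159.7] [178.2  82.6] 42.2 0.0552
inner [ 88. 118.] 4878 [ 572.5 -195.6] [117.6  70.2] 9.8 0.0617
plate [321. 179.] 14303 [483.   -9.4] [110.1  64.2] 8.8 0.201
rib [321. 281.] 3273 [483.8 -10.3] [81.3 40.2] 8.7 0.2409
plate slope x,y,z [0.0144 0.0215 0.2013]
```

Request:
play_rows(moves=[[0.0086,-0.0183,-0.004,0.4,0],[0.0086,-0.0183,-0.007,0,0],[0.0086,-0.0183,-0.007,0,0],[0.0086,-0.0183,-0.007,0,0],[0.0086,-0.0183,-0.007,0,0]])

```text
time: 25.6
tcp_pos: [0.5303, -0.101, 0.1881]
tcp_rot: [-0.184, 2.445, 0.105]
ft_force: [-0.3, -0.2, -3.0]
gripper_width: 0.0131
grasp_force: 60.1
```

Request:
play_rows(moves=[[0.0087,-0.0183,-0.007,0,0],[0.0087,-0.0183,-0.007,0,0],[0.0087,-0.0183,-0.007,0,0],[0.0087,-0.0183,-0.007,0,0],[0.0087,-0.0183,-0.007,0,0]])

```text
time: 26.1
tcp_pos: [0.574, -0.1924, 0.1531]
tcp_rot: [-0.184, 2.445, 0.105]
ft_force: [-0.5, 0.0, -3.6]
gripper_width: 0.013
grasp_force: 60.1
```

Request:
play_rows(moves=[[0,0,0,0,0],[0,0,0,0,0],[0,0,0,0,0],[0,0,0,0,0],[0,0,0,0,0]])

```text
time: 26.6
tcp_pos: [0.5732, -0.1917, 0.1536]
tcp_rot: [-0.184, 2.445, 0.105]
ft_force: [-0.4, 0.4, -4.4]
gripper_width: 0.0131
grasp_force: 60.2
```

```bash
python3 st.py; python3 m.py
```

```text
[ 0.5732 -0.1917  0.1536] z [ 0.626  0.123 -0.77 ] y [-0.16   0.987  0.028] tilt 39.7 az 11.1 yaz 99.2 26.6 [-0.682  0.443  2.263  1.664  0.515  2.333] [-0.4  0.4 -4.4]
rim [309.  40.] 13058 [ 547.8 -196.5] [106.2 104.5] 9.4 0.0696
inner [313.  65.] 6351 [ 544.8 -197.1] [61.8 73.1] 9.3 0.0617
plate [321. 179.] 14278 [ 569.5 -190.6] [110.5  64.1] 9.0 0.134
rib [321. 281.] 3261 [ 569.7 -191.4] [82.7 40.3] 9.1 0.174
plate slope x,y,z [0.0139 0.0218 0.1344]
```

Request:
play_rows(moves=[[0,-0.002,-0.012,0.2,0],[0,0,-0.012,0,0],[0,0,-0.012,0,0],[0,0,-0.01,0,0],[0,0,-0.006,0,0]])

```text
time: 27.15
tcp_pos: [0.5731, -0.1941, 0.1007]
tcp_rot: [-0.188, 2.446, 0.107]
ft_force: [0.8, -0.1, -4.2]
gripper_width: 0.0126
grasp_force: 60.2
```

Request:
play_rows(moves=[[0,0,-0.002,0,0],[0,0,-0.002,0,0],[0,0,-0.001,0,0],[0,0,-0.001,0,0],[0,0,0,0,0]])

```text
time: 27.65
tcp_pos: [0.5735, -0.1943, 0.0959]
tcp_rot: [-0.188, 2.444, 0.106]
ft_force: [-0.3, 0.8, 2.0]
gripper_width: 0.0132
grasp_force: 61.1
```

```bash
python3 st.py; python3 m.py
```

```text
[ 0.5735 -0.1943  0.0959] z [ 0.626  0.125 -0.769] y [-0.163  0.986  0.028] tilt 39.7 az 11.3 yaz 99.4 27.65 [-0.688  0.576  2.287  1.914  0.553  2.033] [-0.3  0.8  2. ]
rim [320. 135.] 22678 [ 569.6 -193.2] [151.4 104.5] 9.2 0.0695
rim [321. 127.] 1862 [ 516.5 -201.7] [ 2.6 64. ] 9.2 0.0696
inner [316.  56.] 10148 [ 496.2 -205. ] [  4.8 104.2] 8.7 0.0556
inner [317. 122.] 850 [ 526. -200.] [23.  73.4] 10.8 0.0643
plate [321. 179.] 14317 [ 569.1 -193.3] [109.6  64.3] 9.2 0.0763
rib [321. 281.] 3223 [ 569.6 -193.3] [81.3 40.2] 11.7 0.1162
plate slope x,y,z [0.0133 0.0192 0.0766]
```

Request:
play_rows(moves=[[0,0,-0.0015,0,0],[0,0,-0.0015,0,0],[0,0,-0.0015,0,0],[0,0,-0.001,0,0],[0,0,-0.0005,0,0]])

```text
time: 28.2
tcp_pos: [0.5735, -0.1943, 0.0898]
tcp_rot: [-0.188, 2.444, 0.106]
ft_force: [-1.7, 1.3, 5.6]
gripper_width: 0.0129
grasp_force: 61.5
```

```bash
python3 st.py; python3 m.py | tail -4
```

```text
[ 0.5735 -0.1943  0.0898] z [ 0.626  0.125 -0.769] y [-0.163  0.986  0.028] tilt 39.7 az 11.3 yaz 99.4 28.2 [-0.688  0.59   2.289  1.938  0.558  2.004] [-1.7  1.3  5.6]
inner [398. 180.] 684 [ 567.2 -157.6] [116.    5.5] 10.9 0.0625
plate [321. 156.] 38953 [ 568.7 -193.3] [151.4 104.2] 9.1 0.0697
rib [321. 281.] 3243 [ 570.  -193.9] [81.3 40.4] 9.2 0.1101
plate slope x,y,z [0.008  0.0083 0.07  ]
```

Request:
play_rows(moves=[[0,0,-0.0006,0,0],[0,0,-0.0006,0,0],[0,0,-0.0006,0,0],[0,0,0,0,0],[0,0,0,0,0]])

```text
time: 28.75
tcp_pos: [0.5739, -0.194, 0.0892]
tcp_rot: [-0.189, 2.442, 0.106]
ft_force: [-12.4, 5.0, 25.3]
gripper_width: 0.013
grasp_force: 65.1
```

```bash
python3 st.py
cat > m2.py <<'E'
from h import *
s=bot.get_state();im,d=bot.capture("wrist");W=cloud("wrist",d,s)
u=np.array([np.cos(np.radians(9.2)),np.sin(np.radians(9.2))]);v=np.array([-u[1],u[0]])
r=W[...,:2]-[.5695,-.1928];a=r@u;b=r@v;z=W[...,2];ok=(z>.06)&(z<.08)
pl=ok&(abs(a)<.052)&(abs(b)<.029)&(abs(b)>.011)
rim=ok&((abs(a)<.072)&(abs(b)<.049))&((abs(a)>.062)|(abs(b)>.039))
for n,m in(("plate",pl),("rim",rim)):
    c=np.linalg.lstsq(np.c_[a[m],b[m],np.ones(m.sum())],z[m],rcond=None)[0];print(n,m.sum(),c.round(4))
E
python3 m2.py
```

```text
[ 0.5739 -0.194   0.0892] z [ 0.628  0.126 -0.768] y [-0.164  0.986  0.027] tilt 39.8 az 11.3 yaz 99.4 28.75 [-0.688  0.592  2.29   1.945  0.562  1.996] [-12.4   5.   25.3]
plate 8198 [-0.0012  0.0091  0.0698]
rim 13463 [-0.0003 -0.0007  0.0696]
```

It's at the stop with about 25 N and sits flush. Now I release it.

Request:
play_rows(moves=[[0,0,0.0008,0,0],[0,0,0,0,0.016],[0,0,0,0,0.025],[0,0,0,0,0.035],[0,0,0,0,0.035]])

```text
time: 29.3
tcp_pos: [0.5733, -0.1943, 0.0883]
tcp_rot: [-0.188, 2.445, 0.107]
ft_force: [0.3, 0.3, 0.0]
gripper_width: 0.0352
grasp_force: 0.0
```

Request:
play_rows(moves=[[-0.005,-0.001,0.006,0,0.035],[-0.01,-0.002,0.012,0,0.035],[-0.018,-0.003,0.024,0,0.035],[-0.024,-0.004,0.03,0,0.035],[-0.024,-0.004,0.03,0,0.035]])

```text
time: 29.8
tcp_pos: [0.4907, -0.208, 0.1909]
tcp_rot: [-0.188, 2.447, 0.107]
ft_force: [0.7, -0.5, 1.7]
gripper_width: 0.0352
grasp_force: 0.0
```

```bash
python3 st.py; python3 m2.py
python3 - <<'E'
from h import *
im,d=bot.capture("wrist");im2,d2=bot.capture("scene")
cv2.imwrite("pics/f.png",np.hstack([im[0:300,140:500],cv2.resize(im2[130:310,200:416],(360,300),interpolation=2)]))
W=cloud("scene",d2)
m=(W[...,2]>.075)&(W[...,2]<.081)&(W[...,0]>.5)&(W[...,0]<.68)&(W[...,1]>.03)&(W[...,1]<.25)
k,l,st,ce=cv2.connectedComponentsWithStats(m.astype(np.uint8))
for i in range(1,k):
    if st[i,4]>100: print(W[l==i].mean(0).round(4))
E
```

```text
[ 0.4907 -0.208   0.1909] z [ 0.624  0.126 -0.771] y [-0.163  0.986  0.029] tilt 39.5 az 11.4 yaz 99.4 29.8 [-0.861  0.311  2.344  1.419  0.597  2.428] [ 0.7 -0.5  1.7]
plate 3203 [ 0.0017 -0.0006  0.0697]
rim 4005 [ 0.0021 -0.0006  0.0697]
[0.594  0.2051 0.079 ]
[0.6064 0.0659 0.079 ]
```

View pics/f.png

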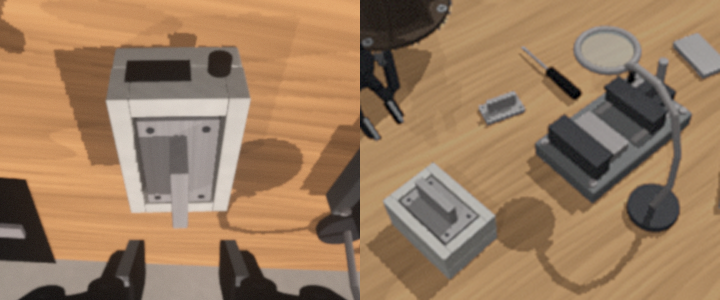

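The picture shows the cover in the housing, rib up, level and flush: plate and rim both read 69.7 mm. The jaw is open, the bystanders haven't been moved, and the gripper is clear.

```bash
python3 -c "
from bench import bot
print(bot.sign_off())"
```

```text
the job is handed in; nothing more can be done
None
```

The job is handed in, with no verdict returned: the cover sits level and flush in the housing (plate and rim both measured at 69.7 mm), the jaw is fully open, the gripper is clear, and nothing else on the bench was touched.

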